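# Wind and latch the battery pack's tab-locked collar, then shut its cover

### The job

Set the service collar on the tilted battery pack: squeeze its two side tabs together, turn it clockwise against its spring as far as it goes, and let the tabs spring out again so that it stays latched there. Then swing the hinged cover fully shut over it and take the hand away. Leave the other things on the bench where they are.

Things in the scene. Friction and masses are not known exactly. Their poses are not given: they have to be found in the camera images.
- pack_face (a point): Centre of the sloping face of the grey-painted battery pack (220 mm up the slope, 260 mm across, 50 mm thick), fixed on a stand that tilts it. The face slopes down towards the robot: the point's z axis is its outward normal, 30 degrees from vertical; x points up the slope, away from the robot; y lies level across the face. Collar and cover are mounted on this face.
- collar_axis (a point): Point on the turning axis of the black tab-locked collar, 26 mm above the pack's face (half-way up its two tabs). Axes as pack_face: z is the turning axis, pointing out of the face. The collar has a central boss 25 mm across and 38 mm high above the face, a 54 mm flange at 12 mm, and two upright tabs on opposite sides of the boss.
- ring_foot (a point): Centre, on the face, of the low fixed steel ring with notches round the collar's foot: 78 mm across, 10 mm high. Keep fingertips at least 13 mm above the face here. Axes as pack_face.
- tab_a_pad (a point): Centre of the outer face of the collar's tab a, 26 mm above the pack's face, 28 mm from the turning axis when free. The tab is a flat off-white paddle 20 mm wide, 6 mm thick, standing 13 to 39 mm above the face. Fingers go on both tabs' outer faces, 56 mm apart when free. The point's y axis lies along the line through both tabs, z along the turning axis.
- tab_b_pad (a point): The same for tab b, on the opposite side of the axis.
- collar (a joint): Turn of the collar, rad: 0 as found (in its first notches), growing CLOCKWISE looking down on the face to an end stop at 1.13. At 0 the tabs' line is 0.52 rad anticlockwise from the face's y axis. A torsion spring drives it back (0.03 N m at 0, 0.064 at the stop). It turns only with BOTH tabs in by 4 mm. Let the tabs out between 1.04 and the stop and they lock in the second notches, at about 1.01.
- tab_a (a joint): How far tab a is pressed in towards the axis, m: 0 free (out), 0.008 fully in. Its spring pushes back with 3.5 N at 0 and 9 N fully in, so a grip of 15 to 25 N presses both tabs fully in (40 mm over their outer faces).
- tab_b (a joint): The same for tab b.
- plain_cap (a point): Top of a plain round black cap without tabs (44 mm across, 13 mm high), fixed on the same face 120 mm to the side of the collar. It has no part in the job.
- cover_hinge (a point): Middle of the cover's hinge line, which runs along this point's y axis, 46 mm above the pack's face, 77 mm up the slope from the collar's axis. Axes as pack_face.
- cover_edge (a point): Middle of the free edge of the white hinged cover, on its outer face, 130 mm from the hinge. The cover is a 4 mm plate 130 mm long, 114 mm wide, with 18 mm rims on its inner side; its outer face lies 6 mm outside the hinge line's plane. Site x points from free edge to hinge, z is the outer face's outward normal. Open, it stands up beyond the collar, outer face away from the robot.
- cover (a joint): Opening of the cover, rad: 0 closed over the collar (parallel to the pack's face, on its stop), 2.2 to 2.5 as found, stop at 2.6. A stiff hinge (0.13 N m, about 1 to 2 N at the free edge) holds it wherever it is left.
- cell_1: Bystander: blue battery cell standing on the bench, 45 x 120 x 107 mm (x, y, z). Origin under its centre.
- cell_2: Bystander: another such cell.
- cell_3: Bystander: another such cell.
- screwdriver: Bystander: a screwdriver about 200 mm long, lying on the bench.
- tape_roll: Bystander: a red roll of tape lying flat, 90 mm across, 25 mm high.
- meter: Bystander: a black hand meter lying flat, 140 x 75 x 36 mm, with a dial.
- plug: Bystander: a white connector housing, 50 x 40 x 36 mm.
- busbar: Bystander: a copper busbar, 90 x 20 x 4 mm, lying on the fins of the low grey motor controller (fixed, about 190 x 150 x 79 mm) that stands beside the pack.

How it is judged:
On the way, in this order (a step that is already met when the one before it is completed fails the run):
1. both tabs are squeezed in while the collar is still in its first position (value of joint each of tab_a, tab_b above 0.003 m and value of joint collar below 0.3 rad and value of joint cover above 0.5 rad), for 0.02 s.
2. the collar is latched in its second position, tabs out, fingers off it (value of joint collar above 0.95 rad and value of joint each of tab_a, tab_b below 0.0015 m and contact force between the fingers and collar below 0.1 N), for 0.3 s.
At the end, for the whole second after the job is handed in: The collar stands latched in its second position (joint at least 0.95 rad) with both tabs sprung out (pressed in less than 1.5 mm), the cover is shut (within 0.08 rad of its stop) and at rest, and the fingers touch neither (all of step 2 and value of joint cover below 0.08 rad and contact force between the fingers and cover below 0.1 N and velocity of joint cover below 0.05 rad/s).
It fails at once if a bystander is moved by more than 30 mm (distance of any of cell_1, cell_2, cell_3, screwdriver, tape_roll, meter, plug, busbar from where it was at the start of the episode above 0.03 m).
It also fails if it takes over 58 s, if anything falls off the work surface, if the arm or the gripper's body presses on something with over 40 N, if the wrist force passes 120 N, or if a joint passes its speed limit or range.

### The arm

A 7-joint arm with a two-finger parallel gripper is mounted at the origin on the work surface. World frame = base frame: x ahead of the robot, y to its left, z up, the work surface at z = 0. Lengths are in m, angles in rad, forces in N, time in s.
With the tool pointing down it reaches from about 0.425 to 0.925 m from the base axis. Payload 6.8 kg.
Tool frame: the origin (TCP) lies on the front face of the gripper's body, between the roots of the fingers; the fingertips stand 73 mm ahead of it and the grasp point (between the pads) lies 54 mm ahead of it (env.nose_length is the distance from the TCP to the fingertips, in m); z points along the fingers, y is the direction in which the jaws open and shut (so a half turn about z gives the same grasp; the last joint's range is limited). The gripper opens to 85 mm and grips with 20 to 120 N. Pads are 22 mm wide; open, the fingers measure 114 mm over their backs; the gripper's body (76 mm by 85 mm) begins 54 mm behind the grasp point. The pads swing forward as they close: fully open they stand 13 mm farther back than shut.
Start: joints at [1.199, 0.477, 0.022, 1.555, -0.011, 1.109, -0.083], TCP at [0.176, -0.652, 0.304] pointing down, gripper open.
Joint ranges: [-2.96, 2.96], [-0.34, 2.1], [-1.41, 1.46], [0.24, 2.44], [-1.37, 4.51], [0.17, 1.92], [-2.96, 2.96]. Speed limits (rad/s): [2.39, 2.39, 3.14, 3.14, 3.14, 3.14, 3.14].

### API

Orientations are given as a unit quaternion [w, x, y, z].
In Python, from cell import env, kin, camera, calibration, job gives the robot as it stands. The module is installed in compiled form; this text tells all that it offers. Calls block until the motion is done:
- env.reach(position, orientation): joint-space move of the TCP to a pose.
- env.movel(position, velocity=0.15, rot=None, stop_force=None): straight line of the TCP; rot=None keeps the orientation; velocity is the mean speed in m/s. With stop_force (N) it stops when the force on the tool has changed by that much, and returns True; else False.
- env.goto_joints(angles): joint-space move.
- env.grip(opening, f_grip=None): finger opening in m; f_grip is the grip in N (None keeps the last); returns when the fingers have stopped.
- env.dwell(seconds).
- kin.inverse_kinematics(position, orientation): joint angles nearest the present ones, or None.
- env.get_state(): the state.
- camera(name): name is "scene" or "top"; returns (picture, depth): 384x512x3 uint8, blue, green, red; 384x512 float32, m along the optical axis (not along the pixel's ray), 0 where there is no reading.
- calibration(name): a dict with "fx", "fy", "cx", "cy" (pixels), "k1" (the pictures are not rectified: a ray, as slopes to the right and down, at radius r is drawn at 1 + k1 r^2 times it, then the intrinsics apply), "rvec" (rotation vector, rad) and "tvec" (3), from world to camera coordinates, as OpenCV has them. Camera axes: x right, y down, z forward; pixel columns grow to the right and rows downward; lengths in m; the calibration is good to about 2 mm. A picture is of the moment at which its call begins. calibration takes no time and is no camera call.
A pose or a line that the arm cannot do raises env.PlanningError and nothing moves.
- job.job_done(): hands the job in, once; it reports no verdict.
The state is a dict: "time": time; "qpos": joint angles; "joint_velocities": joint speeds; "joint_torque": joint torques, N m; "tcp_pos": TCP position; "orientation": TCP orientation; "force": force on the tool from outside, world axes, zero at the start; "torque": the same for the moment, N m; "opening": finger opening in m.
Only numpy, scipy, OpenCV 4.12 (cv2) and the standard library are available. Lean on these libraries where they do the work, as an engineer would, in place of code of your own. Each camera call takes 0.05 s, during which the arm holds its last target.

## Working session

There is one attempt and no reset: what is moved stays moved. The work goes in short steps, each a Python script; the robot and the scene stay as the last script left them, time stands still between calls to the robot, and variables do not carry over. Pictures are saved under pics/ and viewed, and the job is handed in when it is done.

```bash
mkdir -p pics; python3 - <<'E'
from cell import env,kin,camera,calibration,job
import cv2,numpy as np
for n in("scene","top"):
    p,d=camera(n); cv2.imwrite(f"pics/{n}0.png",p); np.savez(f"{n}0.npz",p=p,d=d)
    print(n,calibration(n))
s=env.get_state();print(s["time"],s["tcp_pos"],s["orientation"],env.nose_length)
E
```

```text
scene {'fx': 388.87533290349546, 'fy': 388.87533290349546, 'cx': 253.10903490831873, 'cy': 187.582834335184, 'k1': -0.007799194176234336, 'rvec': array([ 0.95927702,  2.25304074, -1.2722347 ]), 'tvec': array([ 0.39886188, -0.08285885,  1.69356071])}
top {'fx': 362.91591045860423, 'fy': 362.91591045860423, 'cx': 251.91292832054353, 'cy': 197.2705668394314, 'k1': -0.08059005801979088, 'rvec': array([ 2.12398836, -2.1798652 ,  0.11059157]), 'tvec': array([0.02524298, 0.59844975, 1.07399843])}
0.1 [ 0.175885   -0.65126661  0.30302839] [-7.82374497e-04  9.91313519e-01  1.31517556e-01 -1.65564640e-04] 0.0726
```

View pics/scene0.png

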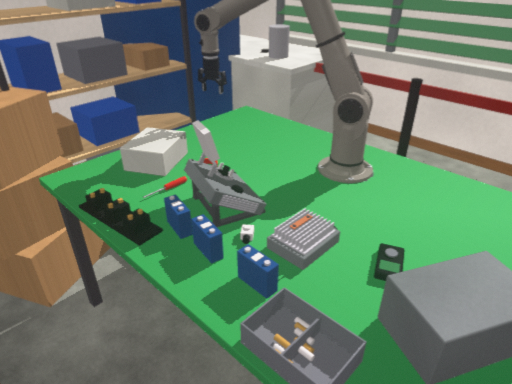

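View pics/top0.png

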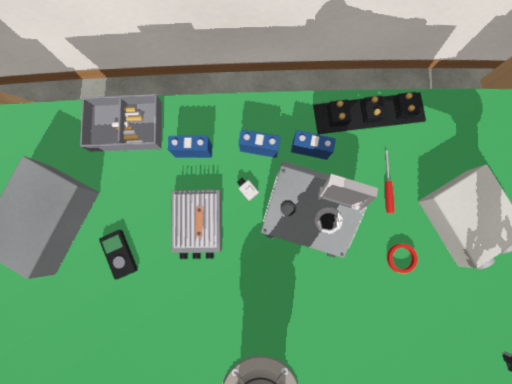

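The scene view shows the pack near (225,190) with its cover standing at (207,140). In the top view the pack is centred near (318,210), with the collar at about (328,221), the plain cap at (288,208) and the cover at (348,193). I'll measure these next.

```bash
cat > h.py <<'E'
import cv2,numpy as np
from cell import env,kin,camera,calibration,job
from scipy.spatial.transform import Rotation as R
def rays(n,uv):
    c=calibration(n); uv=np.asarray(uv,float).reshape(-1,2)
    xd=np.c_[(uv[:,0]-c["cx"])/c["fx"],(uv[:,1]-c["cy"])/c["fy"]]
    x=xd.copy()
    for _ in range(20): x=xd/(1+c["k1"]*(x**2).sum(1,keepdims=True))
    M=cv2.Rodrigues(c["rvec"])[0]
    return -M.T@c["tvec"], np.c_[x,np.ones(len(x))]@M   # d scaled: depth along axis
def cloud(n,d):
    v,u=np.mgrid[0:d.shape[0],0:d.shape[1]]
    o,r=rays(n,np.c_[u.ravel(),v.ravel()])
    P=o+r*d.reshape(-1,1); P[d.ravel()==0]=np.nan
    return P.reshape(d.shape+(3,))
def proj(n,P):
    c=calibration(n); M=cv2.Rodrigues(c["rvec"])[0]
    q=np.asarray(P).reshape(-1,3)@M.T+c["tvec"]; x=q[:,:2]/q[:,2:]
    x=x*(1+c["k1"]*(x**2).sum(1,keepdims=True))
    return x*[c["fx"],c["fy"]]+[c["cx"],c["cy"]]
E
python3 - <<'E'
from h import *
z=np.load("top0.npz");p,d=z["p"],z["d"]
cv2.imwrite("pics/topc.png",cv2.resize(p[155:265,255:385],None,fx=6,fy=5.4,interpolation=cv2.INTER_CUBIC)[:600])
C=cloud("top",d)
# plane of the grey face: seed
seed=[(300,235),(300,180),(350,235),(285,235),(310,190)]
for u,v in seed: print((u,v),C[v,u],p[v,u])
q=C[160:262,258:382].reshape(-1,3); q=q[np.isfinite(q).all(1)]
best=None;rng=np.random.default_rng(0)
q=q[q[:,2]>.05]
for _ in range(2000):
    a=q[rng.choice(len(q),3,False)];n=np.cross(a[1]-a[0],a[2]-a[0]);L=np.linalg.norm(n)
    if L<1e-6: continue
    n/=L;n*=np.sign(n[2]); 
    if not .8<n[2]<.92: continue
    k=abs((q-a[0])@n)<.003
    if best is None or k.sum()>best.sum(): best=k
f=q[best];c=f.mean(0);n=np.linalg.svd(f-c)[2][2];n*=np.sign(n[2])
print(best.sum(),c,n,np.degrees(np.arccos(n[2])),np.degrees(np.arctan2(n[1],n[0])), (f-c)@n.__abs__() if 0 else np.std((f-c)@n))
zs=np.load("scene0.npz");S=cloud("scene",zs["d"])
cv2.imwrite("pics/scenec.png",cv2.resize(zs["p"][110:230,175:275],None,fx=5,fy=5,interpolation=cv2.INTER_CUBIC))
g=S[120:225,175:275].reshape(-1,3); g=g[np.isfinite(g).all(1)]
g=g[abs((g-c)@n)<.008]; g=g[np.linalg.norm(g-c,axis=1)<.15]; print("scene near plane",len(g),np.median((g-c)@n))
np.savez("plane.npz",c=c,n=n)
E
```

```text
(300, 235) [ 0.47981627 -0.12871982  0.07039793] [88 88 86]
(300, 180) [ 0.63027861 -0.12622102  0.14543472] [163 162 159]
(350, 235) [ 0.47548426 -0.27153537  0.08635867] [166 166 164]
(285, 235) [ 0.48116246 -0.08570647  0.05856107] [88 88 87]
(310, 190) [ 0.60294574 -0.15410671  0.13562757] [87 87 85]
4362 [ 0.53762168 -0.14897201  0.10182033] [-0.47493676  0.15916515  0.86550651] 30.059407049743445 161.47249821009393 0.0014047576399643046
scene near plane 1090 -0.002063117725488363
```

View pics/topc.png

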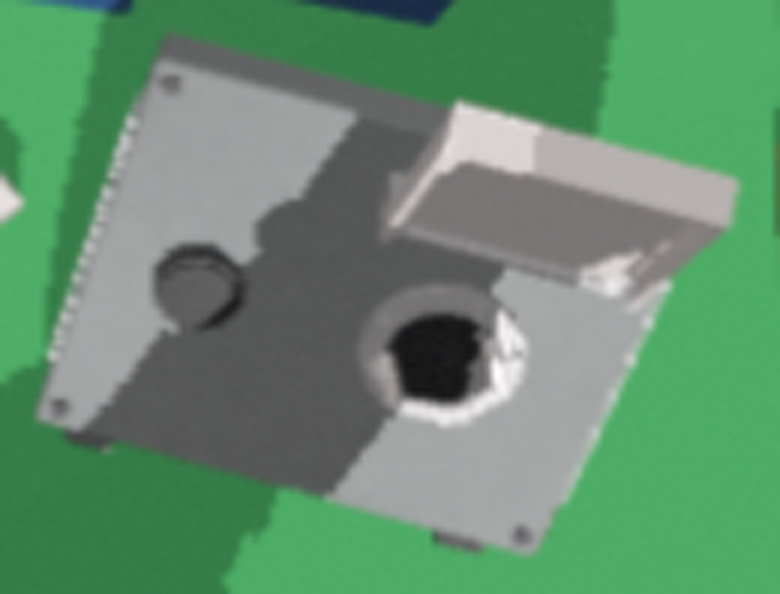

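View pics/scenec.png

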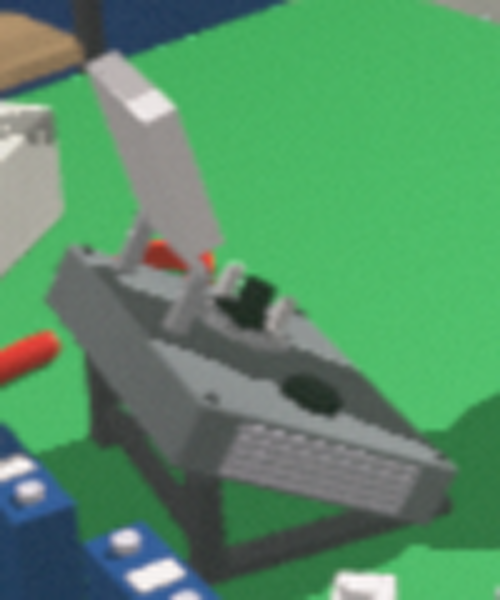

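Plane fit gives a 30.06° tilt, matching the stated 30°. Next I'll get the collar axis and tabs in face coordinates.

```bash
python3 - <<'E'
from h import *
a=np.load("plane.npz");c,n=a["c"],a["n"]
x=np.array([-n[0],-n[1],0]);x-=x@n*n;x/=np.linalg.norm(x)
if x[2]<0:x=-x
y=np.cross(n,x);F=np.c_[x,y,n]
print("x",x,"y",y)
np.savez("plane.npz",c=c,n=n,F=F)
for nm in("top","scene"):
    z=np.load(nm+"0.npz");p,d=z["p"].astype(int),z["d"]
    L=(cloud(nm,d)-c)@F
    near=(abs(L[...,0])<.14)&(abs(L[...,1])<.16)
    lum=p.mean(2)
    g=near&(abs(L[...,2])<.006);Q=L[g];
    print(nm,"face extents",np.percentile(Q[:,:2],[1,99],axis=0).round(4).tolist(),"z",np.median(Q[:,2]))
    b=near&(lum<60)&(L[...,2]>.004)
    cnt,lab,st,ce=cv2.connectedComponentsWithStats(b.astype(np.uint8))
    for i in range(1,cnt):
        if st[i,4]>15:
            Q=L[lab==i];print(" black",st[i],ce[i].round(1),"mean",Q.mean(0).round(4),"zmax",np.percentile(Q[:,2],[5,50,95]).round(4))
    for lo,hi in((.006,.016),(.028,.045)):
        for nmn,m in(("bright",lum>=60),("dark",lum<60)):
            Q=L[near&m&(L[...,2]>lo)&(L[...,2]<hi)&(L[...,0]<.06)]
            print(" h",lo,hi,nmn,len(Q),Q.mean(0).round(4), Q.min(0).round(4),Q.max(0).round(4))
E
```

```text
x [ 0.82064839 -0.27502319  0.50089767] y [3.17759812e-01 9.48171241e-01 2.77555756e-17]
top face extents [[-0.0993, -0.1427], [0.1156, 0.1143]] z -0.00014892209472438384
 black [289 207   6   9  16] [292.3 211.7] mean [-0.0008  0.0444  0.0115] zmax [0.009  0.0109 0.0144]
 black [320 213  15  16 182] [327.3 220.4] mean [ 0.0095 -0.0548  0.0217] zmax [0.0098 0.0146 0.0398]
 h 0.006 0.016 bright 318 [ 0.0032 -0.0035  0.011 ] [-0.0337 -0.0985  0.0062] [0.0379 0.0823 0.0159]
 h 0.006 0.016 dark 117 [ 0.0107 -0.0363  0.0119] [-0.0183 -0.0739  0.0072] [0.0291 0.0723 0.016 ]
 h 0.028 0.045 bright 48 [ 0.0032 -0.0622  0.0368] [-0.0184 -0.0886  0.0282] [ 0.0246 -0.0321  0.0416]
 h 0.028 0.045 dark 63 [ 0.005  -0.0588  0.0369] [-0.0068 -0.0704  0.0283] [ 0.0146 -0.0476  0.0423]
scene face extents [[-0.0981, -0.1343], [0.1174, 0.1172]] z -0.0020625673941640967
 black [219 166  10  10  59] [224.3 170.5] mean [ 0.0105 -0.0507  0.0182] zmax [0.0084 0.0168 0.0339]
 black [233 185  10   7  42] [237.4 187.8] mean [0.0101 0.0699 0.0088] zmax [0.005  0.0089 0.0119]
 h 0.006 0.016 bright 45 [ 0.0048 -0.0356  0.0098] [-0.0261 -0.0956  0.006 ] [0.0385 0.0732 0.0158]
 h 0.006 0.016 dark 63 [0.0113 0.0178 0.01  ] [-0.0069 -0.069   0.0064] [0.029  0.085  0.0149]
 h 0.028 0.045 bright 32 [ 0.0035 -0.0549  0.0335] [-0.0172 -0.0816  0.0283] [ 0.0226 -0.0262  0.0382]
 h 0.028 0.045 dark 11 [ 0.0091 -0.05    0.0326] [ 0.0011 -0.0598  0.0281] [ 0.0133 -0.0438  0.0373]
```

```bash
python3 - <<'E'
from h import *
a=np.load("plane.npz");c,F=a["c"],a["F"]
for nm in("top","scene"):
    z=np.load(nm+"0.npz");p,d=z["p"].astype(int),z["d"]
    L=(cloud(nm,d)-c)@F; lum=p.mean(2)
    if nm=="scene": L[...,2]+=.002
    m=(abs(L[...,0])<.045)&(L[...,1]<-.02)&(L[...,1]>-.11)&(L[...,2]>.015)&(L[...,2]<.05)&(lum>=70)
    cnt,lab,st,ce=cv2.connectedComponentsWithStats(m.astype(np.uint8),connectivity=4)
    for i in range(1,cnt):
        if st[i,4]>4:
            Q=L[lab==i];T=Q[Q[:,2]>.033]; print(nm,"tab?",st[i],"mean",Q.mean(0).round(4),"top",T.mean(0).round(4),len(T),T.min(0).round(4),T.max(0).round(4))
    # ring points
    m=(abs(L[...,0]-.004)<.05)&(abs(L[...,1]+.058)<.05)&(L[...,2]>.007)&(L[...,2]<.013)
    Q=L[m];Q=Q[np.hypot(Q[:,0]-.004,Q[:,1]+.058)>.03]
    from scipy.optimize import least_squares
    f=least_squares(lambda t:np.hypot(Q[:,0]-t[0],Q[:,1]-t[1])-t[2],[.004,-.058,.036],loss="soft_l1",f_scale=.002)
    print(nm,"ring",len(Q),f.x.round(4),f.fun.std())
    # cap
    m=(abs(L[...,0]-.01)<.04)&(abs(L[...,1]-.065)<.04)&(L[...,2]>.009)&(L[...,2]<.017)
    Q=L[m];print("cap",len(Q),((Q.max(0)+Q.min(0))/2).round(4),np.ptp(Q,axis=0).round(4))
    # cover
    m=(L[...,2]>.03)&(L[...,2]<.25)&(abs(L[...,1]+.06)<.09)&(L[...,0]>.045)&(L[...,0]<.25)&(lum>90)
    Q=L[m];print("cover",len(Q),Q.min(0).round(4),Q.max(0).round(4))
    for h in np.arange(.03,.2,.02):
        q=Q[abs(Q[:,2]-h)<.01]
        if len(q):print("  ",h.round(2),len(q),np.percentile(q[:,0],[5,50,95]).round(3),np.percentile(q[:,1],[2,98]).round(3))
    b=d.copy()
u=proj("top",c+F@np.array([.004,-.059,.038]));print(u,proj("scene",c+F@np.array([.004,-.059,.038])))
for nm,s,k in(("top",(190,250,295,360),10),("scene",(150,190,200,250),12)):
    p=np.load(nm+"0.npz")["p"];im=p[s[0]:s[1],s[2]:s[3]]
    cv2.imwrite(f"pics/z{nm}.png",cv2.resize(im,None,fx=k,fy=k,interpolation=cv2.INTER_CUBIC))
E
```

```text
top tab? [336 218   4  10  28] mean [ 0.0173 -0.081   0.0341] top [ 0.0151 -0.082   0.0382] 19 [ 0.0058 -0.0886  0.0335] [ 0.0246 -0.0753  0.0416]
top tab? [318 221   3  10  24] mean [-0.0078 -0.0367  0.0328] top [-0.0096 -0.0375  0.0371] 17 [-0.0184 -0.0423  0.0332] [-0.001  -0.0321  0.0405]
top tab? [325 229   6   2   7] mean [-0.0116 -0.0623  0.0316] top [-0.0077 -0.0625  0.0379] 5 [-0.0106 -0.0679  0.0356] [-0.0062 -0.0577  0.0411]
top ring 90 [ 0.0024 -0.0596  0.035 ] 0.0025425975763325526
cap 148 [0.0032 0.061  0.0129] [0.0419 0.0411 0.0077]
cover 1352 [ 0.0746 -0.1185  0.0311] [ 0.1762 -0.0027  0.1531]
   0.03 3 [0.078 0.08  0.087] [-0.005 -0.005]
   0.05 233 [0.077 0.084 0.095] [-0.114 -0.012]
   0.07 226 [0.092 0.106 0.116] [-0.116 -0.003]
   0.09 252 [0.101 0.125 0.136] [-0.116 -0.003]
   0.11 108 [0.114 0.138 0.143] [-0.116 -0.003]
   0.13 212 [0.137 0.171 0.175] [-0.115 -0.003]
   0.15 318 [0.157 0.163 0.17 ] [-0.115 -0.005]
scene tab? [218 163   7   6  25] mean [ 0.0164 -0.077   0.0274] top [ 0.0169 -0.0751  0.0358] 8 [ 0.0102 -0.0804  0.0335] [ 0.0226 -0.0648  0.0387]
scene tab? [229 169   6   7  26] mean [-0.0078 -0.0328  0.0279] top [-0.0091 -0.0345  0.0369] 8 [-0.0172 -0.0417  0.0333] [ 0.0015 -0.0289  0.0397]
scene ring 16 [ 0.0035 -0.0589  0.0363] 0.0025365326699865755
cap 38 [0.0049 0.0634 0.0117] [0.0363 0.0432 0.0054]
cover 580 [ 0.0759 -0.1197  0.03  ] [0.1766 0.0043 0.1504]
   0.03 26 [0.079 0.086 0.091] [-0.111  0.   ]
   0.05 59 [0.08  0.091 0.099] [-0.112 -0.001]
   0.07 86 [0.089 0.107 0.118] [-0.106  0.   ]
   0.09 105 [0.103 0.126 0.141] [-0.111  0.001]
   0.11 100 [0.12  0.145 0.16 ] [-0.108  0.002]
   0.13 128 [0.141 0.168 0.175] [-0.113  0.002]
   0.15 76 [0.157 0.164 0.17 ] [-0.112 -0.001]
[[328.20550788 225.04515617]] [[227.08907259 165.31575248]]
```

View pics/ztop.png

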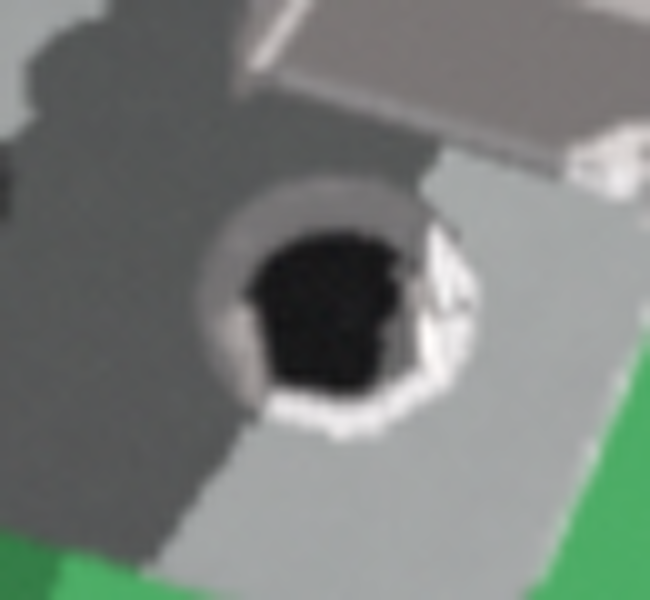

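View pics/zscene.png

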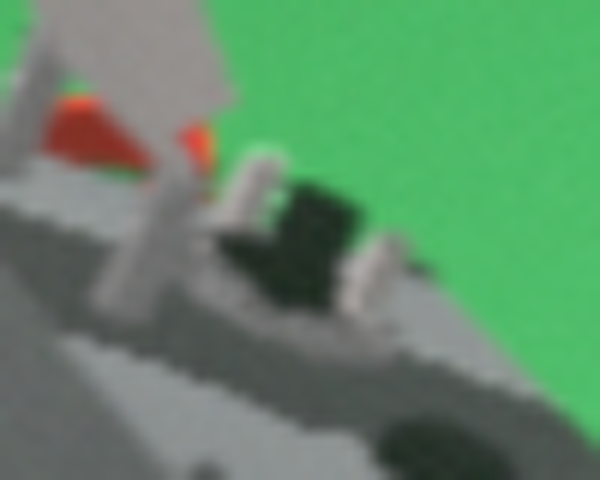

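Measured in face coordinates, the tab midpoint is about (3,−58) mm. The tabs are about 50 mm apart and 0.51 rad anticlockwise of y. The cap sits 120 mm off to the side and the hinge 77 mm upslope, so everything agrees with the given sizes; the two views differ by about 3 mm, and I'll use the average. Next I'll check reachability.

```bash
cat >> h.py <<'E'
_a=np.load("plane.npz");F=_a["F"];O=_a["c"]+F@np.array([.0033,-.058,-.001])
def pose(tip,phi,tilt=0.,flip=0,nose=.0726):
    """tip in collar/face coords (nominal closed tip); phi: jaw line angle from face y; tilt about face y (tool z = -n turned toward -x by tilt<0)"""
    B=R.from_euler("z",phi+np.pi*flip).as_matrix()
    yv=B@np.array([0,1,0]);zv=np.array([0,0,-1.]);xv=np.cross(yv,zv)
    M=R.from_euler("y",tilt).as_matrix()@np.c_[xv,yv,zv]
    W=F@M
    q=R.from_matrix(W).as_quat();q=np.r_[q[3],q[:3]]
    return O+F@np.asarray(tip,float)-W[:,2]*nose, q
E
python3 - <<'E'
from h import *
lim=np.array([[-2.96,2.96],[-.34,2.1],[-1.41,1.46],[.24,2.44],[-1.37,4.51],[.17,1.92],[-2.96,2.96]])
print("O",O)
for flip in(0,1):
    for h,phi in((.12,.52),(.014,.52),(.014,-.05),(.014,-.7)):
        q=kin.inverse_kinematics(*pose((0,0,h),phi,0,flip));print(flip,h,phi,None if q is None else np.round(q,2))
    for t in((.15,0,.2),(.15,0,.08),(.06,0,.15),(-.03,0,.05)):
      for tl in(0,.35,.6):
        q=kin.inverse_kinematics(*pose(t,0,tl,flip));print("cov",flip,t,tl,None if q is None else np.round(q,2))
E
```

```text
O [ 0.52237469 -0.20503268  0.10260779]
0 0.12 0.52 [ 0.61  0.03 -0.39  2.34  0.24  0.26  1.78]
0 0.014 0.52 [ 0.75  0.33 -0.58  2.31  1.49  0.22  0.58]
0 0.014 -0.05 [ 0.75  0.33 -0.58  2.31  1.49  0.22  0.01]
0 0.014 -0.7 [ 0.75  0.33 -0.58  2.31  1.49  0.22 -0.64]
cov 0 (0.15, 0, 0.2) 0 [ 0.6   0.01 -0.35  1.99  0.07  0.62  1.45]
cov 0 (0.15, 0, 0.2) 0.35 [ 0.78  0.2  -0.61  1.71  0.16  1.1   1.38]
cov 0 (0.15, 0, 0.2) 0.6 [ 0.76  0.36 -0.66  1.52  0.21  1.41  1.33]
cov 0 (0.15, 0, 0.08) 0 [ 0.76  0.25 -0.58  1.99  0.44  0.44  1.12]
cov 0 (0.15, 0, 0.08) 0.35 [ 0.74  0.4  -0.61  1.71  0.31  0.94  1.27]
cov 0 (0.15, 0, 0.08) 0.6 [ 0.7   0.54 -0.64  1.5   0.31  1.28  1.27]
cov 0 (0.06, 0, 0.15) 0 [ 0.67  0.01 -0.43  2.21  0.12  0.41  1.39]
cov 0 (0.06, 0, 0.15) 0.35 [ 0.83  0.18 -0.64  1.94  0.17  0.89  1.36]
cov 0 (0.06, 0, 0.15) 0.6 [ 0.8   0.34 -0.67  1.76  0.21  1.2   1.31]
cov 0 (-0.03, 0, 0.05) 0 [ 0.77  0.23 -0.59  2.39  1.39  0.18  0.13]
cov 0 (-0.03, 0, 0.05) 0.35 [ 0.79  0.32 -0.63  2.13  0.38  0.6   1.16]
cov 0 (-0.03, 0, 0.05) 0.6 [ 0.78  0.45 -0.65  1.95  0.32  0.93  1.
[... 328 characters left out ...]
.48  0.17 -0.25  1.73  0.06  1.08 -1.68]
cov 1 (0.15, 0, 0.2) 0.6 [ 0.38  0.3  -0.15  1.54  0.04  1.38 -1.66]
cov 1 (0.15, 0, 0.08) 0 [ 0.42  0.21 -0.19  2.01  0.2   0.4  -1.81]
cov 1 (0.15, 0, 0.08) 0.35 [ 0.38  0.34 -0.14  1.74  0.08  0.9  -1.69]
cov 1 (0.15, 0, 0.08) 0.6 [ 0.33  0.47 -0.09  1.53  0.04  1.22 -1.65]
cov 1 (0.06, 0, 0.15) 0 [ 0.85  0.02 -0.61  2.2   0.13  0.41 -1.76]
cov 1 (0.06, 0, 0.15) 0.35 [ 0.49  0.14 -0.26  1.96  0.07  0.87 -1.7 ]
cov 1 (0.06, 0, 0.15) 0.6 [ 0.39  0.27 -0.16  1.79  0.04  1.16 -1.67]
cov 1 (-0.03, 0, 0.05) 0 None
cov 1 (-0.03, 0, 0.05) 0.35 [ 0.41  0.27 -0.18  2.16  0.12  0.55 -1.76]
cov 1 (-0.03, 0, 0.05) 0.6 [ 0.36  0.38 -0.13  1.98  0.05  0.87 -1.69]
```

```bash
python3 - <<'E'
from h import *
env.grip(.085,22)
env.reach(*pose((-.02,0,.15),.52));
print(env.get_state()["qpos"].round(3) if hasattr(env.get_state()["qpos"],"round") else env.get_state()["qpos"])
try:
    env.movel(pose((0,0,.075),.52)[0],rot=pose((0,0,.075),.52)[1])
except env.PlanningError as e: print("plan",e)
s=env.get_state();print(s["time"],np.round(s["qpos"],3),np.round(s["tcp_pos"]-pose((0,0,.075),.52)[0],4),np.round(s["force"],1),s["opening"])
for n in("scene","top"):
    p,d=camera(n); cv2.imwrite(f"pics/{n}1.png",p); np.savez(f"{n}1.npz",p=p,d=d)
    s=(130,200,180,280) if n=="scene" else (170,260,270,390)
    cv2.imwrite(f"pics/{n}1z.png",cv2.resize(p[s[0]:s[1],s[2]:s[3]],None,fx=6,fy=6,interpolation=cv2.INTER_CUBIC))
print(proj("scene",O+F@np.array([0,0,.075])),proj("top",O+F@np.array([0,0,.075])))
E
```

```text
[ 0.488 -0.071 -0.259  2.39   0.109  0.299  1.895]
plan the arm cannot follow that straight line within its joint ranges
2.2667 [ 0.488 -0.071 -0.259  2.39   0.109  0.299  1.895] [-0.0517  0.0169  0.0552] [-0.1  0.6  0.3] 0.08508550050754857
[[231.52341063 156.86126836]] [[328.14194875 231.13888287]]
```

View pics/scene1z.png

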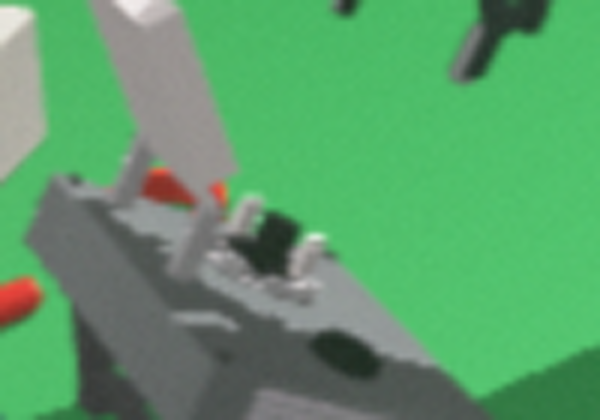

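View pics/top1z.png

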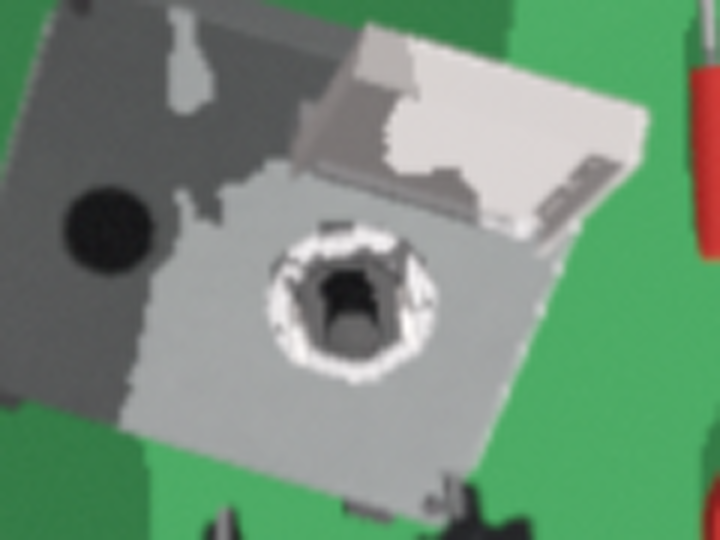

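The hand is visible clear of the pack in the scene view, and the ring is well lit at top pixel (328.7,220.5). The straight descent needs a different arm configuration, so I'll check IK and re-measure the ring.

```bash
python3 - <<'E'
from h import *
def on(n,uv,h):
    o,r=rays(n,uv);N=F[:,2];t=((O-o)@N+h)/(r@N);return (o+r*t[:,None]-O)@F
print("ring top",on("top",[(328.7,220.5)],.0085))
for nm in("top","scene"):
    z=np.load(nm+"1.npz");L=(cloud(nm,z["d"])-O)@F;lum=z["p"].astype(int).mean(2)
    m=(np.hypot(L[...,0],L[...,1])<.05)&(L[...,2]>.03)&(L[...,2]<.045)&(lum>120)
    cnt,lab,st,ce=cv2.connectedComponentsWithStats(m.astype(np.uint8))
    for i in range(1,cnt):
        if st[i,4]>5:print(nm,"tab",st[i,4],L[lab==i].mean(0).round(4))
    m=(np.hypot(L[...,0],L[...,1])<.046)&(np.hypot(L[...,0],L[...,1])>.03)&(L[...,2]>.006)&(L[...,2]<.014)&(lum>150)
    Q=L[m];print(nm,"ring",len(Q),((Q.max(0)+Q.min(0))/2).round(4),np.ptp(Q,axis=0).round(4),Q.mean(0).round(4))
    m=(np.hypot(L[...,0],L[...,1])<.06)&(np.hypot(L[...,0],L[...,1])>.045)&(abs(L[...,2])<.008);print(" face z",np.median(L[m][:,2]))
for flip in(0,1):
  for tl in(0,.1):
    for h in(.1,.085,.07,.055,.04,.025,.014):
        q=kin.inverse_kinematics(*pose((0,0,h),.52,tl,flip));print(flip,tl,h,None if q is None else np.round(q,2))
E
```

```text
ring top [[ 0.00075587 -0.00334933  0.0085    ]]
top tab 23 [ 0.0127 -0.0237  0.0376]
top tab 18 [-0.0113  0.0211  0.0389]
top ring 101 [-0.0004 -0.0001  0.0096] [0.0705 0.0807 0.0071] [-0.     -0.0025  0.0096]
 face z 0.001085729729695198
scene tab 8 [ 0.0154 -0.0177  0.0345]
scene tab 10 [-0.0119  0.0239  0.0349]
scene ring 8 [0.0017 0.0228 0.0082] [0.07   0.0246 0.0022] [-0.0044  0.0227  0.008 ]
 face z -0.0011126314961275496
0 0 0.1 [ 0.49  0.07 -0.27  2.35  0.34  0.21  1.68]
0 0 0.085 [ 0.44  0.11 -0.23  2.35  0.43  0.18  1.59]
0 0 0.07 [ 0.78  0.18 -0.59  2.33  0.84  0.2   1.21]
0 0 0.055 [ 0.78  0.22 -0.59  2.32  1.03  0.2   1.02]
0 0 0.04 [ 0.77  0.26 -0.59  2.32  1.22  0.2   0.84]
0 0 0.025 [ 0.76  0.31 -0.59  2.31  1.38  0.21  0.68]
0 0 0.014 [ 0.75  0.33 -0.58  2.31  1.49  0.22  0.58]
0 0.1 0.1 [ 0.51  0.1  -0.29  2.28  0.19  0.35  1.83]
0 0.1 0.085 [ 0.51  0.13 -0.3   2.28  0.25  0.33  1.78]
0 0.1 0.07 [ 0.52  0.17 -0.3   2.27  0.31  0.3   1.72]
0 0.1 0.055 [ 0.51  0.2  -0.3   2.27  0.37  0.27  1.66]
0 0.1 0.04 [ 0.49  0.24 -0.28  2.26  0.44  0.24  1.59]
0 0.1 0.025 [ 0.4
[... 156 characters left out ...]
 [ 0.31  0.1  -0.09  2.36  0.35  0.17 -1.48]
1 0 0.07 [-0.73  0.24  1.11  2.41 -1.16  0.23  0.04]
1 0 0.055 [ 0.78  0.22 -0.59  2.32  1.03  0.2  -2.13]
1 0 0.04 [ 0.77  0.26 -0.59  2.32  1.22  0.2  -2.3 ]
1 0 0.025 [ 1.24  0.52 -1.18  2.29  1.49  0.51 -2.46]
1 0 0.014 [ 1.23  0.56 -1.18  2.28  1.54  0.54 -2.49]
1 0.1 0.1 [ 0.1   0.07  0.14  2.3   0.08  0.34 -1.2 ]
1 0.1 0.085 [-0.02  0.11  0.27  2.31  0.01  0.31 -1.14]
1 0.1 0.07 [-0.12  0.15  0.4   2.31 -0.11  0.27 -1.01]
1 0.1 0.055 [-0.03  0.19  0.3   2.3  -0.12  0.24 -1.02]
1 0.1 0.04 [-0.03  0.23  0.31  2.3  -0.19  0.21 -0.94]
1 0.1 0.025 [-0.56  0.42  0.99  2.32 -1.21  0.36  0.04]
1 0.1 0.014 [-0.57  0.48  1.02  2.31 -1.33  0.41  0.15]
```

```bash
python3 - <<'E'
from h import *
env.goto_joints(kin.inverse_kinematics(*pose((0,0,.07),.52)))
p,q=pose((0,0,.07),.52)
s=env.get_state();print(s["time"],np.round(s["qpos"],3),np.round(s["tcp_pos"]-p,4),np.round(s["force"],1))
try:
    print(env.movel(pose((0,0,.013),.52)[0],velocity=.05,rot=q,stop_force=8))
except env.PlanningError as e: print("plan",e)
s=env.get_state();print(s["time"],np.round(s["qpos"],3),np.round((s["tcp_pos"]-O)@F,4),np.round(s["force"],1))
for n in("scene","top"):
    p,d=camera(n); 
    b=(130,200,180,280) if n=="scene" else (170,260,270,390)
    cv2.imwrite(f"pics/{n}2z.png",cv2.resize(p[b[0]:b[1],b[2]:b[3]],None,fx=6,fy=6,interpolation=cv2.INTER_CUBIC))
E
```

```text
3.0917 [ 0.777  0.18  -0.584  2.329  0.833  0.201  1.209] [-0.0003 -0.0005 -0.0001] [ 0.  -0.1  0.2]
False
4.3833 [ 0.64   0.316 -0.456  2.314  1.502  0.179  0.556] [0.0002 0.     0.0859] [-0.2  0.3  0.3]
```

View pics/scene2z.png

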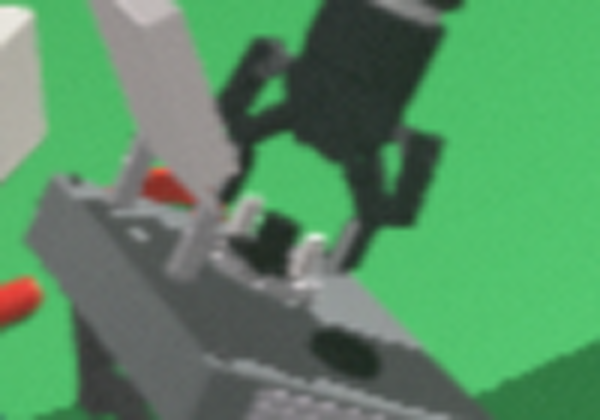

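View pics/top2z.png

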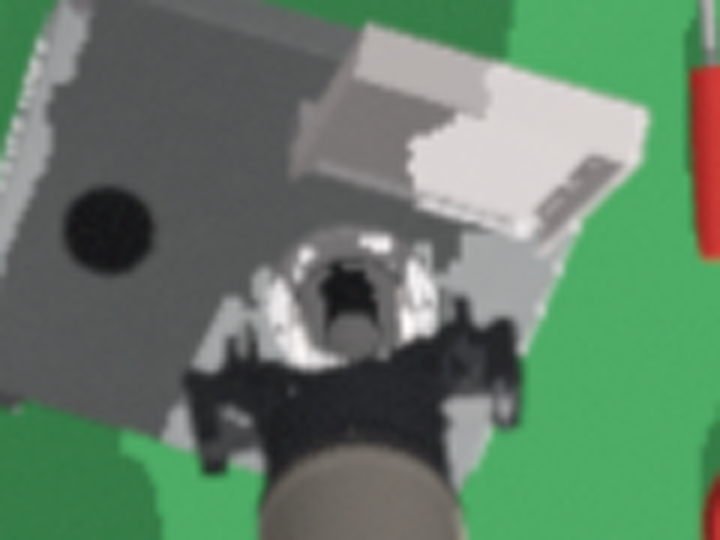

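The fingers stand on either side of both tabs: in the scene crop the tabs are at (245,215) and (312,255), with a finger outside each. I'll squeeze and turn.

```bash
python3 - <<'E'
from h import *
def st(t):
    s=env.get_state();print(t,round(s["time"],2),"open",round(s["opening"],4),"f",np.round(F.T@s["force"],1),"m",np.round(F.T@s["torque"],2),"j7",round(s["qpos"][6],3))
st("0");env.grip(.036,24);st("grip");env.dwell(.3);st("held")
if env.get_state()["opening"]<.0445 and env.get_state()["opening"]>.037:
    q=np.array(env.get_state()["qpos"]);j0=q[6]
    for a in(.3,.6,.9,1.05,1.13,1.17):
        q[6]=j0-a;env.goto_joints(q);st(a)
    env.dwell(.2);st("end")
for n in("scene","top"):
    p,d=camera(n); 
    b=(130,200,180,280) if n=="scene" else (170,260,270,390)
    cv2.imwrite(f"pics/{n}3z.png",cv2.resize(p[b[0]:b[1],b[2]:b[3]],None,fx=6,fy=6,interpolation=cv2.INTER_CUBIC))
E
```

```text
0 4.48 open 0.085 f [-0.6 -0.3 -0.4] m [0.04 0.54 0.03] j7 0.556
grip 5.0 open 0.0389 f [ 1.1 -3.8 15.8] m [-0.82  0.37  0.06] j7 0.556
held 5.3 open 0.0388 f [ 0.7 -4.1 16.4] m [-0.84  0.32 -0.  ] j7 0.556
0.3 5.69 open 0.0387 f [ 0.3 -2.3  8.5] m [-0.35  0.56  0.02] j7 0.26
0.6 6.08 open 0.0383 f [ 0.4 -3.2  8.8] m [-0.64  0.51  0.04] j7 -0.04
0.9 6.47 open 0.0389 f [-0.3 -2.5  9.5] m [-0.76  0.57  0.06] j7 -0.34
1.05 6.74 open 0.0388 f [ 0.1 -4.1  9. ] m [-0.9   0.59  0.1 ] j7 -0.49
1.13 6.99 open 0.0391 f [-0.2 -5.2  9.2] m [-0.99  0.69  0.08] j7 -0.57
1.17 7.24 open 0.0387 f [-0.9 -4.7  9. ] m [-1.02  0.66  0.58] j7 -0.609
end 7.44 open 0.0386 f [-0.6 -5.4  8.8] m [-1.07  0.71  0.58] j7 -0.609
```

View pics/scene3z.png

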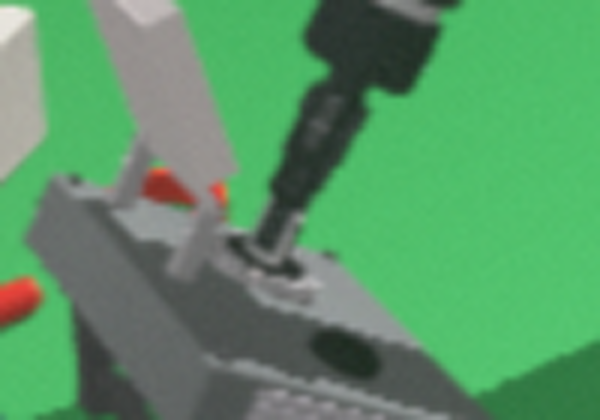

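View pics/top3z.png

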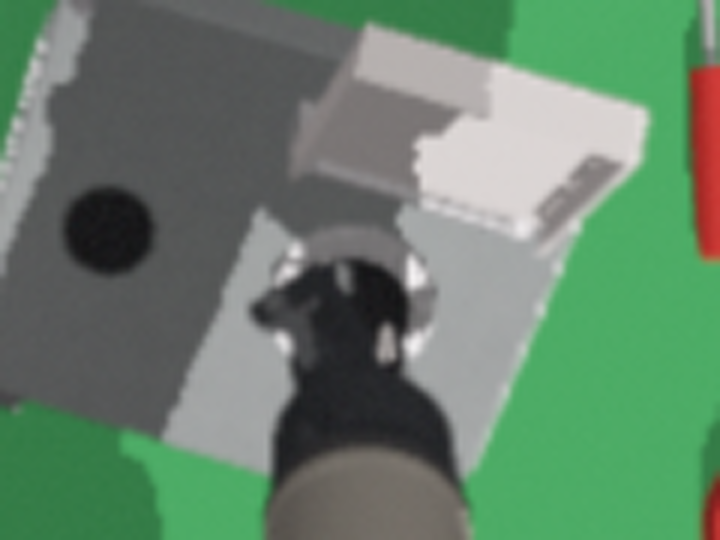

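The axis moment jumped from 0.08 to 0.58 N m at 1.17 rad, so the end stop is reached. I'll ease off the preload, release and back away.

```bash
python3 - <<'E'
from h import *
q=np.array(env.get_state()["qpos"]);q[6]+=.03;env.goto_joints(q)
s=env.get_state();print("m",np.round(F.T@s["torque"],2))
env.grip(.085);env.dwell(.5)
s=env.get_state();print(s["opening"],np.round(F.T@s["force"],1))
phi=.52-(.556-s["qpos"][6]);t=pose((0,0,.075),phi)
try: print(env.movel(t[0],velocity=.1))
except env.PlanningError as e: print(e)
s=env.get_state();print(s["time"],np.round(s["qpos"],2),np.round((s["tcp_pos"]-O)@F,4))
for z in(.15,.2):
    q=kin.inverse_kinematics(*pose((-.06,0,z),phi));print(z,None if q is None else np.round(q,2))
E
```

```text
m [-0.16  0.53  0.11]
0.08552791769348045 [-1.3  1.1 -0.4]
False
9.575 [ 0.85  0.18 -0.66  2.33  0.87  0.22  0.04] [-0.     -0.0003  0.1475]
0.15 None
0.2 [ 1.16 -0.27 -0.77  2.43 -0.51  0.42  1.41]
```

```bash
python3 - <<'E'
from h import *
ims=[]
for n in("scene","top"):
    p,d=camera(n);np.savez(f"{n}4.npz",p=p,d=d)
    b=(130,200,180,280) if n=="scene" else (170,260,270,390)
    ims.append(cv2.resize(p[b[0]:b[1],b[2]:b[3]],(600,420) if n=="scene" else None,fx=6,fy=6,interpolation=cv2.INTER_CUBIC))
    L=(cloud(n,d)-O)@F;lum=p.astype(int).mean(2)
    m=(np.hypot(L[...,0],L[...,1])<.045)&(L[...,2]>.025)&(L[...,2]<.043)&(lum>90)
    c,lab,st,ce=cv2.connectedComponentsWithStats(m.astype(np.uint8))
    for i in range(1,c):
        if st[i,4]>5:print(n,"tab",st[i,4],L[lab==i].mean(0).round(4))
    # cover inner side: per-height
    m=(L[...,2]>.04)&(L[...,2]<.2)&(abs(L[...,1])<.062)&(L[...,0]>.06)&(L[...,0]<.22)&(lum>70)
    Q=L[m];
    for h in np.arange(.05,.17,.02):
        q=Q[abs(Q[:,2]-h)<.01]
        if len(q):print("  ",h.round(2),len(q),np.percentile(q[:,0],[2,50,98]).round(3))
cv2.imwrite("pics/s4.png",ims[0]);cv2.imwrite("pics/t4.png",ims[1])
for tip in((.2,0,.2),(.2,0,.1),(.19,0,.1),(.1,0,.15),(-.02,0,.1),(-.03,0,.05)):
  for tl in(.3,.5):
    q=kin.inverse_kinematics(*pose(tip,0,tl));print(tip,tl,None if q is None else np.round(q,2))
E
```

```text
scene tab 37 [0.004  0.0093 0.0333]
   0.05 59 [0.075 0.088 0.098]
   0.07 85 [0.082 0.104 0.119]
   0.09 104 [0.094 0.123 0.14 ]
   0.11 100 [0.113 0.143 0.159]
   0.13 133 [0.136 0.165 0.172]
   0.15 67 [0.154 0.159 0.165]
top tab 21 [0.015  0.0192 0.0352]
top tab 40 [-0.0033 -0.0017  0.0387]
top tab 28 [-0.0116 -0.0235  0.0367]
   0.05 224 [0.073 0.08  0.091]
   0.07 218 [0.082 0.101 0.112]
   0.09 258 [0.092 0.121 0.133]
   0.11 121 [0.107 0.135 0.141]
   0.13 184 [0.131 0.168 0.172]
   0.15 346 [0.152 0.16  0.168]
(0.2, 0, 0.2) 0.3 [ 1.12  0.37 -1.12  1.6   0.43  1.18  1.19]
(0.2, 0, 0.2) 0.5 [ 0.99  0.49 -1.07  1.43  0.44  1.44  1.17]
(0.2, 0, 0.1) 0.3 [ 0.97  0.5  -0.99  1.61  0.54  1.06  1.12]
(0.2, 0, 0.1) 0.5 [ 0.89  0.61 -0.97  1.44  0.52  1.34  1.14]
(0.19, 0, 0.1) 0.3 [ 0.98  0.49 -0.99  1.64  0.53  1.05  1.11]
(0.19, 0, 0.1) 0.5 [ 0.9   0.6  -0.98  1.46  0.52  1.32  1.14]
(0.1, 0, 0.15) 0.3 [ 1.2   0.32 -1.13  1.86  0.42  0.95  1.16]
(0.1, 0, 0.15) 0.5 [ 1.09  0.45 -1.09  1.71  0.43  1.22  1.14]
(-0.02, 0, 0.1) 0.3 [ 1.19  0.29 -1.07  2.14  0.47  0.68  1.08]
(-0.02, 0, 0.1) 0.5 [ 1.13  0.42 -1.07  2.    0.46  0.96  1.08]
(-0.03, 0, 0.05) 0.3 [ 1.03  0.38 -0.91  2.16  0.61  0.6   0.95]
(-0.03, 0, 0.05) 0.5 [ 1.02  0.49 -0.95  2.01  0.53  0.88  1.02]
```

View pics/s4.png

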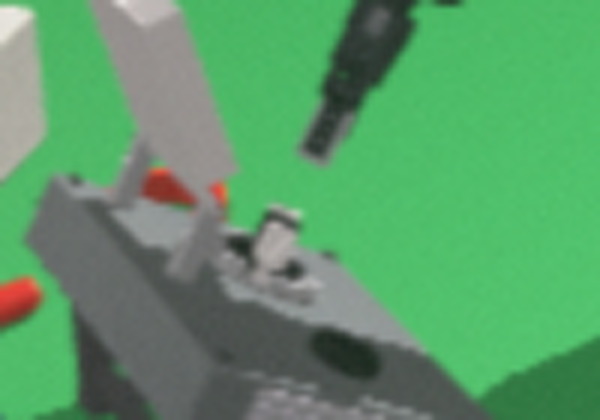

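View pics/t4.png

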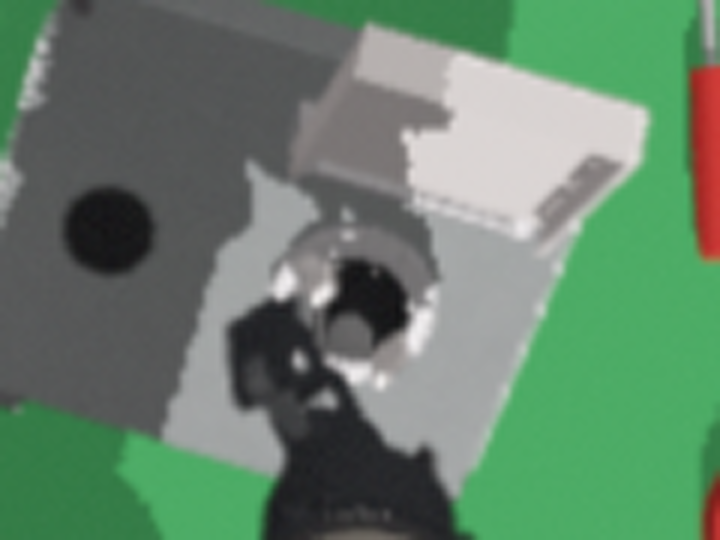

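The collar is latched: in the top view the tabs are 50 mm apart (fully out), with their line about 0.56 rad clockwise of y, so the collar is at about 1.05. The cover measures about 2.36 rad open, with its edge at x≈0.173, z≈0.133 in collar/face coordinates. Now I'll go behind the cover with the fingers shut.

```bash
python3 - <<'E'
from h import *
env.grip(0.0)
T=.4
def st(t):
    s=env.get_state();print(t,round(s["time"],2),"tcp",np.round((s["tcp_pos"]-O)@F,3),"f",np.round(F.T@s["force"],1),np.round(s["qpos"],2))
try:
    env.reach(*pose((0,0,.22),0,T));st("up")
    p,q=pose((.215,0,.22),0,T);env.movel(p,rot=q,velocity=.15);st("over")
    p,q=pose((.215,0,.095),0,T);print(env.movel(p,rot=q,velocity=.12,stop_force=5));st("behind")
except env.PlanningError as e: print(e);st("!")
for n in("scene","top"):
    p,d=camera(n)
    b=(90,200,160,280) if n=="scene" else (140,260,270,400)
    cv2.imwrite(f"pics/{n}5z.png",cv2.resize(p[b[0]:b[1],b[2]:b[3]],None,fx=5,fy=5,interpolation=cv2.INTER_CUBIC))
E
```

```text
up 11.68 tcp [ 0.028 -0.     0.287] f [ 0.2 -0.4 -0. ] [ 1.6   0.1  -1.38  2.01  0.13  1.    1.41]
over 13.27 tcp [ 0.243 -0.     0.287] f [-0.  -0.1 -0.4] [ 1.08  0.45 -1.16  1.47  0.46  1.38  1.17]
False
behind 14.46 tcp [0.244 0.    0.163] f [ 1.   0.1 -0.1] [ 0.95  0.62 -1.06  1.48  0.6   1.25  1.09]
```

View pics/scene5z.png

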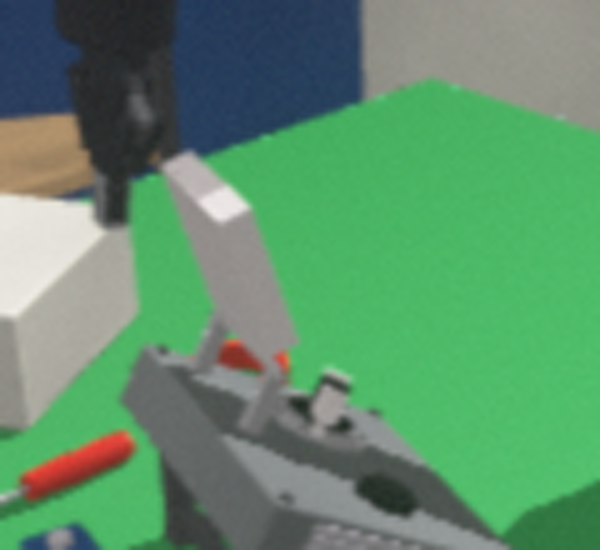

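View pics/top5z.png

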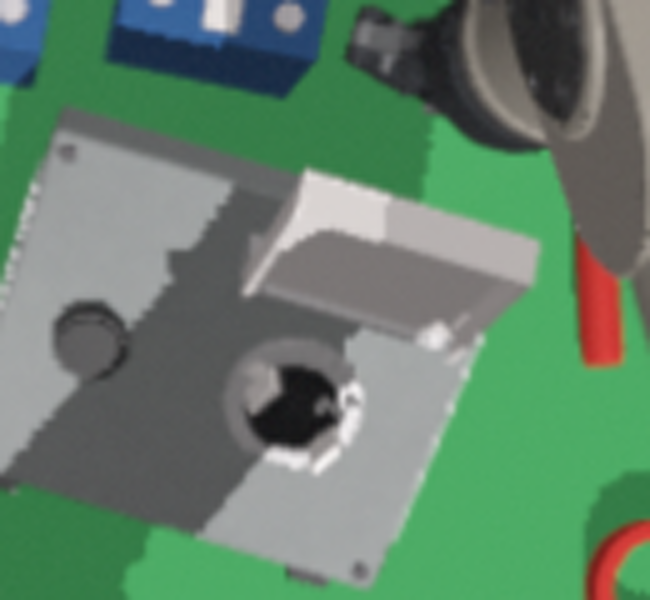

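The fingers are behind the cover with a gap (scene crop: tips at (112,215), cover edge at (180,165)). Sweeping it shut.

```bash
python3 - <<'E'
from h import *
T=.4
def st(t):
    s=env.get_state();print(t,round(s["time"],2),"tip",np.round((s["tcp_pos"]+R.from_quat(np.roll(s["orientation"],-1)).as_matrix()[:,2]*.0726-O)@F,3),"f",np.round(F.T@s["force"],1))
try:
  for th in np.r_[np.arange(2.3,.35,-.2),.25]:
    e=.013*np.clip((th-.3)/1.0,0,1)+.003
    r=.110
    tip=(.077-r*np.cos(th)+(.006+e)*np.sin(th),0,.046+r*np.sin(th)+(.006+e)*np.cos(th))
    p,q=pose(tip,0,T);hit=env.movel(p,rot=q,velocity=.08,stop_force=20);st(f"{th:.2f} {hit}")
    if hit:break
except env.PlanningError as e: print(e);st("!")
for n in("scene","top"):
    p,d=camera(n)
    b=(90,200,160,280) if n=="scene" else (140,260,270,400)
    cv2.imwrite(f"pics/{n}6z.png",cv2.resize(p[b[0]:b[1],b[2]:b[3]],None,fx=5,fy=5,interpolation=cv2.INTER_CUBIC))
E
```

```text
2.30 False 15.36 tip [ 0.167 -0.     0.113] f [ 0.4  0.5 -1. ]
2.10 False 15.79 tip [ 0.151 -0.     0.13 ] f [ 0.1  0.2 -0. ]
1.90 False 16.23 tip [ 0.133 -0.     0.143] f [0.7 0.2 0.4]
1.70 False 16.66 tip [ 0.113 -0.     0.152] f [-0.3  0.7  0.7]
1.50 False 17.09 tip [ 0.091 -0.     0.157] f [-0.5 -0.5 -0.3]
1.30 False 17.52 tip [ 0.069 -0.     0.158] f [ 0.4 -0.5  0.2]
1.10 False 17.98 tip [ 0.045 -0.     0.153] f [-0.1 -0.2  0.2]
0.90 False 18.44 tip [ 0.022 -0.     0.143] f [-0.3  1.1  0.8]
0.70 False 18.9 tip [0.001 0.    0.128] f [ 1.2 -0.  -0.8]
0.50 False 19.36 tip [-0.015  0.     0.109] f [ 0.5 -0.1  0.2]
0.25 False 19.88 tip [-0.027  0.     0.082] f [-0.4  0.2 -0.5]
```

View pics/scene6z.png

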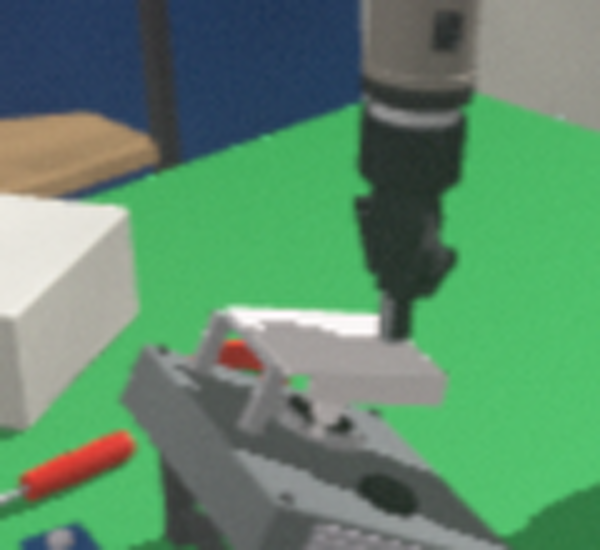

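The cover has followed the fingers and is nearly closed. The fingertips are on its outer face at (395,330). I'll press it onto its stop.

```bash
python3 - <<'E'
from h import *
T=.4
def st(t):
    s=env.get_state();print(t,round(s["time"],2),"tip",np.round((s["tcp_pos"]+R.from_quat(np.roll(s["orientation"],-1)).as_matrix()[:,2]*.0726-O)@F,4),"f",np.round(F.T@s["force"],1))
for z in(.066,.058,.053,.049,.045):
    p,q=pose((-.033,0,z),0,T);hit=env.movel(p,rot=q,velocity=.03,stop_force=9);st(f"{z} {hit}")
    if hit:break
env.dwell(.3);st("hold")
p,q=pose((-.033,0,.15),0,T);env.movel(p,rot=q,velocity=.1);
env.reach(*pose((-.05,0,.28),0,T));st("away")
for n in("scene","top"):
    p,d=camera(n);np.savez(f"{n}7.npz",p=p,d=d)
    L=(cloud(n,d)-O)@F;lum=p.astype(int).mean(2)
    m=(abs(L[...,1])<.05)&(L[...,0]<.07)&(L[...,0]>-.05)&(L[...,2]>.035)&(L[...,2]<.08)
    Q=L[m];A=np.c_[Q[:,0],Q[:,1],np.ones(len(Q))];s=np.linalg.lstsq(A,Q[:,2],rcond=None)[0]
    print(n,len(Q),"slope x,y",s.round(3),"height med",np.median(Q[:,2]).round(4))
    cv2.imwrite(f"pics/{n}7.png",p)
    b=(90,200,160,280) if n=="scene" else (140,260,270,400)
    cv2.imwrite(f"pics/{n}7z.png",cv2.resize(p[b[0]:b[1],b[2]:b[3]],None,fx=5,fy=5,interpolation=cv2.INTER_CUBIC))
E
```

```text
0.066 False 20.7 tip [-0.0331  0.0001  0.066 ] f [ 0.1 -0.3  0.5]
0.058 False 21.12 tip [-0.0331  0.0001  0.0579] f [ 0.9 -0.1  0.5]
0.053 True 21.32 tip [-0.0329  0.0001  0.0549] f [ 1.4 -0.9 12.4]
hold 21.62 tip [-0.0329  0.0001  0.0549] f [ 1.5 -0.7 10.6]
away 23.39 tip [-5.020e-02  1.000e-04  2.799e-01] f [ 0.1 -0.1  0. ]
scene 202 slope x,y [ 0.001 -0.009  0.051] height med 0.0512
top 1491 slope x,y [-0.001 -0.     0.053] height med 0.053
```

View pics/scene7z.png

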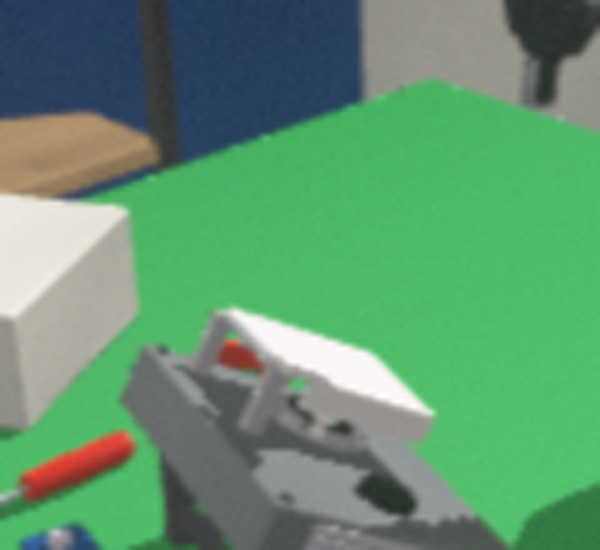

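View pics/top7.png

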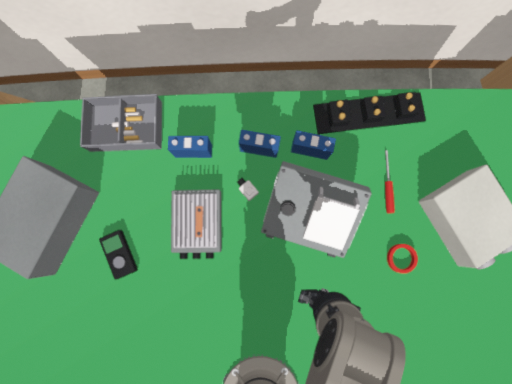

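The cover is shut: its slope relative to the face is about 0.001 and its outer face is 51–53 mm up, against 52 mm expected. The bystanders are at the same pixels as in the first picture, and the hand is clear.

```bash
python3 - <<'E'
from h import *
env.dwell(.3);print(job.job_done())
E
```

```text
the job is handed in; nothing more can be done
None
```

The collar is latched in its second position, the cover is shut over it, the hand is clear, and the job is handed in. It took about 24 s of the 58 s. The hand-in gives no verdict, so what follows is from my own checks.

**What I did**
- I squeezed both tabs in, to about 39 mm over their outer faces.
- I turned the collar clockwise until the moment about its axis jumped from 0.08 to 0.58 N m, which showed it was at the end stop.
- I eased off slightly, let the tabs out and withdrew the hand.
- I swept the cover shut from behind with closed fingers and pressed it onto its stop with about 12 N.

**Last checks**
- **Collar:** before the cover closed, the tabs measured 50 mm apart between centres, so they were fully out. The collar was at about 1.05 rad, against an expected 1.01, which is within measuring error. I could not see it well once the cover was shut.
- **Cover:** its tilt relative to the pack's face is about 0.001 rad. Its outer face is 51–53 mm up, where 52 mm is expected.
- **Bystanders:** in the last top picture they look to be where they were at the start. I compared them by eye only.
- **Disagreements:** the two cameras differed by about 2–4 mm on the collar's position, so I used the average. While the tabs were squeezed there was a steady push of 9–16 N along the tool, which went away on release.

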